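Hang the punch rack on the two gated hooks of its stand

ROBOT

A 7-joint arm with a two-finger parallel gripper is mounted at the origin on a cart in front of the work surface, level with it; the furniture and walls round the work are solid. World frame = base frame: x ahead of the robot, y to its left, z up, the work surface at z = 0. Lengths are in mm, angles in rad, forces in N, time in s.
With the tool pointing down it reaches from about 400 to 875 mm from the base axis. Payload 4.4 kg.
Tool frame: the origin (TCP) lies at the very end of the fingers, on their centre line; the grasp point (between the pads) lies 19 mm behind it; z points along the fingers, y is the direction in which the jaws open and shut (so a half turn about z gives the same grasp; the last joint's range is limited). The gripper opens to 85 mm and grips with 20 to 120 N. Pads are 22 mm wide; open, the fingers measure 114 mm over their backs; the gripper's body (76 mm by 85 mm) begins 54 mm behind the grasp point. The pads swing forward as they close: fully open they stand 13 mm farther back than shut.
Start: joints at [-1.207, 0.628, 0.038, 1.517, -0.027, 0.996, -0.02], TCP at [270.827, 590.907, 231.313] pointing down, gripper open.
Joint ranges: [-3.06, 3.06], [-0.37, 2.12], [-1.25, 1.32], [0.18, 2.47], [-1.1, 4.24], [0.23, 1.98], [-2.94, 2.94]. Speed limits (rad/s): [2.57, 2.57, 3.14, 3.14, 3.14, 3.14, 3.14].

INTERFACE

Orientations are given as [roll, pitch, yaw] about the fixed x, y, z axes, in that order (R = Rz(yaw) Ry(pitch) Rx(roll)).
In Python, from cell import ctrl, eyes gives the robot as it stands.
- The arm moves only by the tool move_arm, never from a script. Its argument "increments" is a list of rows, each a list of 6 numbers: the shift along the tool's x, y, z in cm, then the turn, a rotation vector about the tool's x, y, z in degrees. In form: [[x, y, z, wx, wy, wz], ...]. A call has 1 to 20 rows; each row is the pose to reach, as a shift and turn from the pose commanded when the call began, along the tool's axes at that moment; what a row does not reach only later rows make up. A row lasts 1/10 s, in which the tool goes at most 50 mm and 8.59 degrees, less where a joint would pass 70% of its speed; a pose out of reach is approached as far as the arm can. A call with a gripper value outside its range is refused whole. "grip" is the opening, from -1 (shut) to 1 (fully open), set as the call begins (left out, the last holds). The fingers move at their own pace and stop on an object; the grip force is fixed at half the most. Time passes only in rows, so rows that repeat a pose let the fingers close. It gives the time, the measured TCP pose, the force and the opening at its end, in the units of the state.
- ctrl.read_state(): the state, without advancing time (a new reading comes with each control period).
- eyes.get_image(name): name is "side" or "top" or "wrist"; returns the picture (420x560x3 uint8, red, green, blue); there is no depth.
- eyes.calibration(name): a dict with "fx", "fy", "cx", "cy" (pixels), "pose" (4x4, takes a point from camera to world coordinates); the wrist camera has in their place "tool_from_camera" (4x4, takes a point from camera to tool coordinates, whose origin is the TCP and whose axes are the flange's). Camera axes: x right, y up, looking along -z (the intrinsics and any distortion apply to the point x, -y, -z); pixel columns grow to the right and rows downward; lengths in mm; the calibration is good to about 2 mm. A picture is of the moment at which its call begins: read the wrist's pose just before it. calibration takes no time and is no camera call.
- ctrl.finish_job(): hands the job in, once; it reports no verdict.
The state is a dict: "clock": time; "qpos": joint angles; "qd": joint speeds; "tau": joint torques, N m; "eef_pos": TCP position; "tool_rot": TCP orientation; "force": force on the tool from outside, world axes, zero at the start; "torque": the same for the moment, N m; "width": finger opening in mm.
Only numpy, scipy, OpenCV 4.12 (cv2) and the standard library are available. Lean on these libraries where they do the work, as an engineer would, in place of code of your own. Each camera call takes 0.05 s, during which the arm holds its last target. There are 200 camera calls.

TASK

Lift the punch rack by its black grip and hang it by its rod on both hooks of the stand, pushing the rod down past the two spring gates until it is bottomed in both hooks and both gates have snapped shut above it. Before letting go, press it down for a moment with about 12 N to make sure that both ends are home, but never load the stand with more than 25 N; then release it and leave the small things round about where they are.

Things in the scene. Friction and masses are not known exactly. Their poses are not given: they have to be found in the camera images.
- rack_grip (a point): Punch rack: aluminium strip 188 mm wide (y), 28 mm deep (x), on feet, with a 12 mm round steel rod along y held above it by side bars. This point is the middle of the rod, inside a black grip block (16 mm in x, 56 mm in y, 18 mm high), 105 mm above the rack's underside. z up, rack the same turned end for end; 0.18 to 0.34 kg.
- rod_l (a point): point on the rod's axis, 62 mm along +y from the grip's middle, that goes into one hook. The side bars (5 mm thick, 14 mm deep in x) stand 28 mm farther out, at y = +-90 mm, and reach from the rod down to the strip
- rod_r (a point): the same at 62 mm along -y, for the other hook. Below the rod: the strip's top lies 87 mm under its axis; four steel punches within 45 mm of the middle in y reach up to 55 mm under the axis
- rack_stand: Two-hook stand, fixed. Origin on the bench under the middle of the seated rod; z up, y along the rod, -x its open front. Hooks 12 mm wide at y = +-62 mm. The hooks' height is clamped by hand and NOT reported: the seated rod's axis is 140 to 164 mm above the bench, feel for it. Hooks give 1 mm per 12 N pushed down, up to 7 mm. Base plate 10 mm thick, x -28 to +62, y +-90 mm.
- stand_back (a point): point on the bench under the stand's left upright tube, 46 mm behind (+x) and 62 mm left (+y) of the stand's origin; the right one is at y = -62 mm. From each tube a hook arm comes forward 6 to 16 mm below the seated rod's axis; a thin crossbar joins the tubes 45 mm below it. Nothing else is between the hooks. Nothing of the stand is higher than the horn tips
- gate_l (a joint): spring gate of the hook at y = +62 mm, rad: 0 shut, 1.4 pushed right down. Hook throat: x -10 to +8 mm, horns 6 to 8 mm thick before and behind it, tips 26 mm above the seated rod's axis. The gate is 17 mm long, hinged on the front horn, level when shut, 24 mm above the seated rod's axis; it opens downward only
- gate_r (a joint): the same gate on the hook at y = -62 mm. Pushing the rod down through both gates takes about 7 to 14 N in all; each gate springs shut above the rod when the rod is down in the hook
- tape_roll: roll of masking tape lying flat, 73 mm across, 19 mm high, a bystander; origin at the underside
- punch_2: single press punch, 29 mm across and 45 mm high, a bystander; origin at the underside
- fitting_0: small standing brass fitting, 16x18x34 mm, a bystander; origin at the underside
- earbud_case: black rounded case, 44x62x24 mm, a bystander; origin at the underside
- turned_0: small turned brass part, 22 mm across, 20 mm high, a bystander; origin at the underside
- turned_1: the same as turned_0, a bystander

How it is judged (in metres and radians):
On the way, in this order (a step that is already met when the one before it is completed fails the run):
1. the rack is lifted clear of the bench in the fingers (height (world z) of rack_grip above 0.14 m and contact force between the fingers and rack above 1 N), for 0.2 s.
2. still held, the rod is home in both hooks with both gates shut above it, and the rack is pressed down on the stand with more than 8 N for 0.3 s (value of joint each of gate_l, gate_r below 0.12 rad and z of rod_l in the frame of rack_stand between 0.128 and 0.168 m and x of rod_l in the frame of rack_stand between -0.012 and 0.012 m and z of rod_r in the frame of rack_stand between 0.128 and 0.168 m and x of rod_r in the frame of rack_stand between -0.012 and 0.012 m and y of rack_grip in the frame of rack_stand between -0.022 and 0.022 m and angle between the y axis of rack_grip and the y axis of rack_stand, either way round below 0.06 rad and contact force between rack and rack_stand above 8 N and contact force between the fingers and rack above 1 N), for 0.3 s.
At the end, for the whole second after the job is handed in: The rack hangs at rest by its rod in both hooks: both rod points inside the throats (12 mm in x, 22 mm in y) and below the gates, rod level and parallel to the stand within 0.06 rad, rack within 0.25 rad of upright, both gates shut (below 0.12 rad), fingers off it (value of joint each of gate_l, gate_r below 0.12 rad and z of rod_l in the frame of rack_stand between 0.128 and 0.168 m and x of rod_l in the frame of rack_stand between -0.012 and 0.012 m and z of rod_r in the frame of rack_stand between 0.128 and 0.168 m and x of rod_r in the frame of rack_stand between -0.012 and 0.012 m and y of rack_grip in the frame of rack_stand between -0.022 and 0.022 m and angle between the y axis of rack_grip and the y axis of rack_stand, either way round below 0.06 rad and angle between rack's own z axis and vertical below 0.25 rad and linear speed of rack below 0.05 m/s and contact force between the fingers and rack below 0.1 N); the robot touches nothing.
It fails at once if the rack and the stand press on each other with more than 30 N (contact force between rack and rack_stand above 30 N).
It fails at once if one of the small things round about (tape roll, punch, fitting, case, turned parts) is moved by more than 30 mm (distance of any of tape_roll, punch_2, fitting_0, earbud_case, turned_0, turned_1 from where it was at the start of the episode above 0.03 m).
It also fails if it takes over 64 s, if anything falls off the work surface, if the arm or the gripper's body presses on something with over 40 N, if the wrist force passes 120 N, or if a joint passes its speed limit or range.

## Working session

There is one attempt and no reset: what is moved stays moved. The work goes in short steps, Python scripts to look and compute and a tool call to move; the robot and the scene stay as the last step left them, time stands still between calls to the robot, and variables do not carry over. Pictures are saved under pics/ and viewed, about 8 in all and at most 12, crops included, and the job is handed in when it is done.

Besides the shell and the picture viewer there is one more tool, called after "Request:" in YAML: its name, and indented under it one key for each argument. move_arm: Moves the arm, as the interface text tells. Its arguments: {"type":"object","properties":{"increments":{"type":"array","items":{"type":"array","items":{"type":"number"}}},"grip":{"type":"number"}},"required":["increments"]}

```bash
mkdir -p pics; ls; python3 - <<'E'
from cell import ctrl, eyes
import cv2, json, numpy as np
np.set_printoptions(precision=4,suppress=True)
print(ctrl.read_state())
for n in ("side","top","wrist"):
    print(n,eyes.calibration(n))
    cv2.imwrite(f"pics/{n}0.png",eyes.get_image(n)[:,:,::-1])
E
```

```text
pics
{'clock': 0.0, 'qpos': array([-1.2068,  0.6293,  0.0385,  1.5184, -0.027 ,  0.9963, -0.02  ]), 'qd': array([-0.0008,  0.0013, -0.0015,  0.    ,  0.0009,  0.0018, -0.0004]), 'tau': array([ -0.0005, -56.3406,   1.2262, -19.3454,   0.0111,   0.0102,
         0.    ]), 'eef_pos': array([270.5756, 590.295 , 230.3938]), 'tool_rot': array([-3.1397,  0.    ,  2.7117]), 'force': array([ 0.7591, -0.185 , -0.3405]), 'torque': array([-0.0035, -0.0858, -0.0282]), 'width': 85.52852711501137}
side {'fx': 424.2764272839773, 'fy': 424.2764272839773, 'cx': 282.3411072926705, 'cy': 201.7689135664257, 'pose': array([[    0.9232,     0.1832,    -0.3379,   142.7927],
       [   -0.3837,     0.3864,    -0.8388, -1071.9017],
       [   -0.0231,     0.904 ,     0.427 ,   560.7428],
       [    0.    ,     0.    ,     0.    ,     1.    ]])}
top {'fx': 485.1216333120337, 'fy': 485.1216333120337, 'cx': 277.7889177769791, 'cy': 210.3341377540578, 'pose': array([[   0.0074,    0.9985,   -0.0541,  413.1028],
       [  -0.9997,    0.0087,    0.0243, -210.8072],
       [   0.0247,    0.0539,    0.9982, 1397.4894],
       [   0.    ,    0.    ,    0.    ,    1.    ]])}
wrist {'fx': 348.3310477113734, 'fy': 348.3310477113734, 'cx': 277.8101995141183, 'cy': 204.64104745626315, 'tool_from_camera': array([[   0.001 ,    0.9626,    0.2711,   68.0752],
       [   1.    ,   -0.001 ,   -0.0003,   -0.4934],
       [  -0.    ,    0.2711,   -0.9626, -142.9733],
       [   0.    ,    0.    ,    0.    ,    1.    ]])}
```

View pics/top0.png

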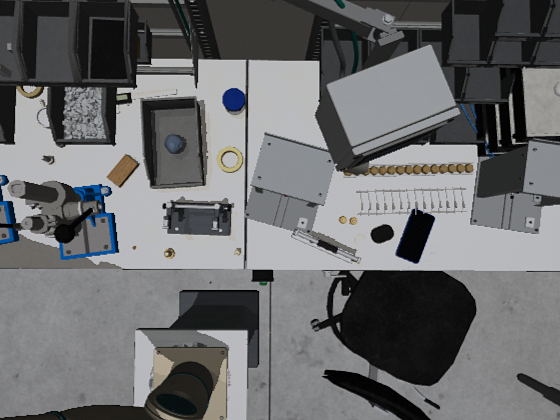

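View pics/side0.png

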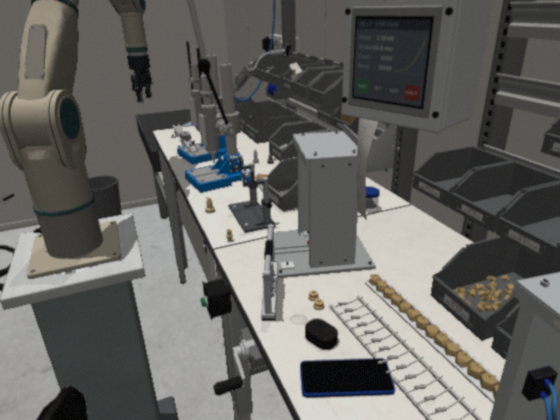

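```bash
python3 - <<'E'
import cv2,numpy as np
t=cv2.imread("pics/top0.png"); s=cv2.imread("pics/side0.png")
g=lambda im,x0,x1,y0,y1,f:cv2.resize(im[y0:y1,x0:x1],None,fx=f,fy=f,interpolation=cv2.INTER_CUBIC)
a=g(t,155,255,190,262,4);b=g(t,280,370,218,274,4); 
c=g(s,225,345,215,335,3);d=g(s,200,320,150,250,3)
o=np.zeros((600,800,3),np.uint8)
o[:288,:400]=a;o[:224,430:790]=b;o[295:595,:360]=d;o[235:595,430:790]=c
cv2.imwrite("pics/crops.png",cv2.convertScaleAbs(o,alpha=1.3))
E
```

```text
(no output)
```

View pics/crops.png

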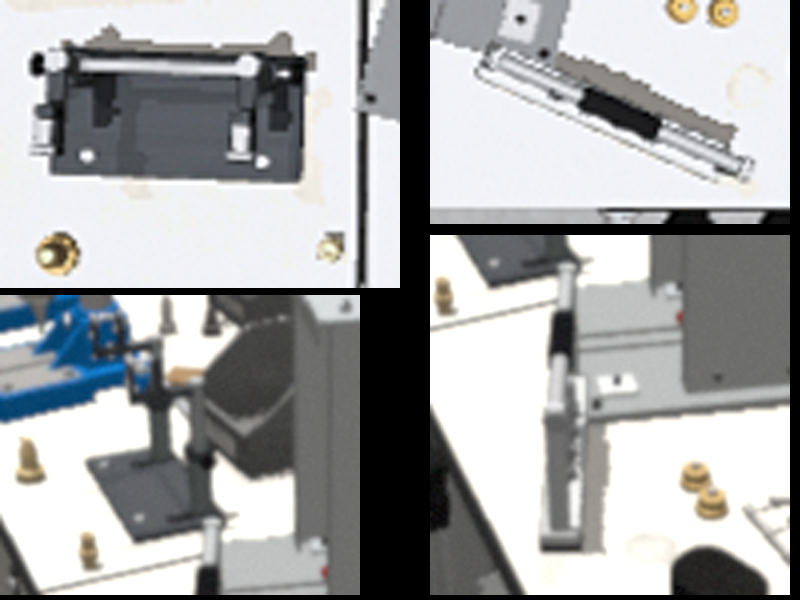

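```bash
cat > h.py <<'E'
import numpy as np, cv2
from cell import ctrl, eyes
from scipy.spatial.transform import Rotation as R
np.set_printoptions(precision=2,suppress=True)
def toolpose(s):
    T=np.eye(4);T[:3,:3]=R.from_euler('xyz',s['tool_rot']).as_matrix();T[:3,3]=s['eef_pos'];return T
def cam(n,s=None):
    c=eyes.calibration(n)
    P=c['pose'] if n!='wrist' else toolpose(s)@c['tool_from_camera']
    return c,P
def ray(cp,uv,z):
    c,P=cp;u,v=uv
    d=P[:3,:3]@np.array([(u-c['cx'])/c['fx'],-(v-c['cy'])/c['fy'],-1]);o=P[:3,3]
    return o+d*(z-o[2])/d[2]
def proj(cp,p):
    c,P=cp;q=P[:3,:3].T@(np.array(p)-P[:3,3]);q=q/-q[2]
    return np.array([c['cx']+c['fx']*q[0],c['cy']-c['fy']*q[1]])
def incr(s,p,rot):
    "increment row (cm,deg) from present pose to TCP p, euler rot"
    T=toolpose(s);d=T[:3,:3].T@(np.array(p)-T[:3,3])/10
    w=(R.from_matrix(T[:3,:3]).inv()*R.from_euler('xyz',rot)).as_rotvec(degrees=True)
    return np.r_[d,w]
E
python3 - <<'E'
from h import *
print(eyes.calibration('top'))
cp=cam('top')
A=lambda x,y:(155+x/4,190+y/4)
B=lambda x,y:(280+(x-430)/4,218+y/4)
for n,p in dict(grip=B(621,113),e1=B(495,60),e2=B(745,168)).items(): print(n,ray(cp,p,105))
for n,p in dict(fl=A(52,172),fr=A(300,182),br=A(305,60)).items(): print(n,ray(cp,p,10))
for n,p in dict(hl=A(43,130),hr=A(240,138)).items(): print(n,ray(cp,p,176))
for n,p in dict(cbl=A(55,65),cbr=A(240,67)).items(): print(n,ray(cp,p,107))
for p in [(327,133),(247,215)]: print('press',ray(cp,p,0))
for p in [(335,150),(327,203),(250,187),(265,133)]: print('tower',ray(cp,p,250))
E
```

```text
{'fx': 485.1216333120337, 'fy': 485.1216333120337, 'cx': 277.7889177769791, 'cy': 210.3341377540578, 'pose': array([[   0.01,    1.  ,   -0.05,  413.1 ],
       [  -1.  ,    0.01,    0.02, -210.81],
       [   0.02,    0.05,    1.  , 1397.49],
       [   0.  ,    0.  ,    0.  ,    1.  ]])}
grip [ 388.47 -376.18  105.  ]
e1 [ 423.11 -291.94  105.  ]
e2 [ 352.49 -459.1   105.  ]
fl [421.09  67.03  10.  ]
fr [ 415.3  -108.89   10.  ]
br [ 502.44 -111.35   10.  ]
hl [446.36  39.91 176.  ]
hr [442.33 -83.16 176.  ]
cbl [491.38  47.01 107.  ]
cbr [491.14 -75.27 107.  ]
press [ 716.11 -386.83    0.  ]
press [ 474.63 -156.25    0.  ]
tower [ 621.06 -374.61  250.  ]
tower [ 493.79 -355.66  250.  ]
tower [ 530.17 -172.4   250.  ]
tower [ 660.02 -206.84  250.  ]
```

```bash
python3 - <<'E'
from h import *
from scipy.optimize import least_squares
ct,cs=cam('top'),cam('side')
def tri(a,b):
    r=least_squares(lambda p:np.r_[proj(ct,p)-a,proj(cs,p)-b],[450,0,100]);return r.x,np.abs(r.fun).max()
print('ball',tri((65,232),(204,64)))
print('blkcol',tri((20,190),(193,50)))
print('side check tcp',proj(cs,ctrl.read_state()['eef_pos']))
print(tri((327,163),(331,140)))
for p in [(388,-376,105),(423,-292,105),(352,-459,105),(444,-21,176)]: print(proj(cs,p))
s=ctrl.read_state()
for z in (420,): print(incr(s,[s['eef_pos'][0],s['eef_pos'][1],z],s['tool_rot']))
E
```

```text
ball (array([419.78, 196.11, 402.54]), np.float64(0.3509864295176044))
blkcol (array([475.  , 280.06, 432.37]), np.float64(21.16072076819637))
side check tcp [144.68 103.05]
(array([ 564.26, -340.01,  304.39]), np.float64(7.348038689940211))
[267.51 250.14]
[268.84 228.44]
[265.2  276.26]
[239.36 159.83]
[ -0.    -0.03 -18.94  -0.    -0.     0.  ]
```

Request:
move_arm:
  increments:
    - [0,0,-5,0,0,0]
    - [0,0,-10,0,0,0]
    - [0,0,-15,0,0,0]
    - [0,0,-20,0,0,0]
    - [0,0,-25,0,0,0]
    - [0,0,-25,0,0,0]
  grip: 1

```text
clock: 0.75
eef_pos: [271.9, 592.9, 489.3]
tool_rot: [3.128, -0.0, 2.712]
force: [-0.5, -0.1, -0.0]
width: 85.8
```

```bash
python3 - <<'E'
from h import *
s=ctrl.read_state();print(s['clock'],s['eef_pos'],s['qpos'])
yaw=np.deg2rad(88.1)
print(incr(s,[430,-21,480],[np.pi,0,yaw]),incr(s,[430,-21,300],[np.pi,0,yaw]))
E
```

```text
0.75 [271.88 592.86 489.35] [-1.21  0.49  0.06  1.05 -0.03  1.58 -0.02]
[-39.96 -49.21   0.23   0.7   -0.49  67.26] [-39.97 -49.47  18.22   0.7   -0.49  67.26]
```

Request:
move_arm:
  increments:
    - [-40,-49.3,0.2,0,0,67.3]
    - [-40,-49.3,0.2,0,0,67.3]
    - [-40,-49.3,0.2,0,0,67.3]
    - [-40,-49.3,0.2,0,0,67.3]
    - [-40,-49.3,0.2,0,0,67.3]
    - [-40,-49.3,0.2,0,0,67.3]
    - [-40,-49.3,0.2,0,0,67.3]
    - [-40,-49.3,0.2,0,0,67.3]
    - [-40,-49.3,0.2,0,0,67.3]
    - [-40,-49.3,0.2,0,0,67.3]
    - [-40,-49.3,0.2,0,0,67.3]
    - [-40,-49.3,0.2,0,0,67.3]
    - [-40,-49.3,0.2,0,0,67.3]
    - [-40,-49.4,4,0,0,67.3]
    - [-40,-49.4,9,0,0,67.3]
    - [-40,-49.5,14,0,0,67.3]
    - [-40,-49.5,18,0,0,67.3]
    - [-40,-49.5,18,0,0,67.3]
    - [-40,-49.5,18,0,0,67.3]

```text
clock: 2.65
eef_pos: [428.4, -26.0, 301.8]
tool_rot: [-3.141, 0.001, 1.537]
force: [-0.4, 0.3, -0.2]
width: 85.7
```

```bash
python3 - <<'E'
from h import *
s=ctrl.read_state();print(s['clock'],s['eef_pos'],s['tool_rot'],s['qpos'])
cv2.imwrite("pics/w1.png",eyes.get_image('wrist')[:,:,::-1])
cp=cam('wrist',s)
for y in (40.5,-83.5): print(proj(cp,[444,y,176]),proj(cp,[444,y,152]))
E
```

```text
2.65 [428.38 -25.99 301.85] [-3.14  0.    1.54] [-0.51  0.26  0.64  2.01 -0.19  0.93  0.19]
[295.32 107.88] [293.87 107.78]
[298.2  261.02] [296.69 249.72]
```

View pics/w1.png

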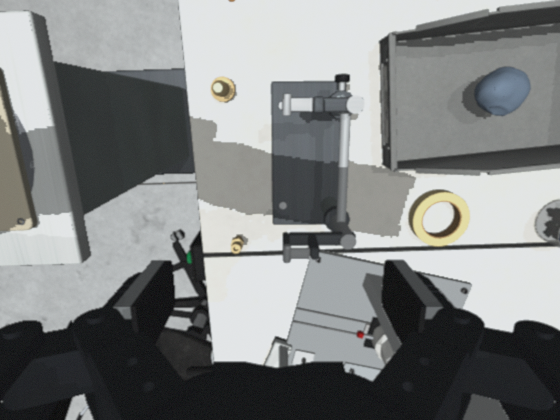

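Request:
move_arm:
  increments:
    - [-5,0,0,0,0,0]
    - [-10,0,0,0,0,0]
    - [-10,0,0,0,0,0]
    - [-10,0,0,0,0,0]

```text
clock: 3.1
eef_pos: [426.0, -127.2, 303.4]
tool_rot: [3.137, 0.0, 1.534]
force: [0.1, 1.2, -0.6]
width: 85.3
```

```bash
python3 - <<'E'
from h import *
s=ctrl.read_state();print(s['clock'],repr(s['eef_pos']),repr(s['tool_rot']))
im=eyes.get_image('wrist')[:,:,::-1]
cv2.imwrite("pics/w2.png",im)
cp=cam('wrist',s); print(proj(cp,[444,-21,160]))
a=cv2.imread('pics/w1.png')[80:260,265:375]
v=int(proj(cp,[444,-21,160])[1]); y0=max(0,v-95);print(y0)
b=im[y0:y0+180,265:375]
o=np.hstack([cv2.resize(x,None,fx=3.3,fy=3.3,interpolation=cv2.INTER_CUBIC) for x in (a,b)])
cv2.imwrite("pics/w12.png",cv2.convertScaleAbs(o,alpha=1.5,beta=20));print(o.shape)
E
```

```text
3.1 array([ 425.97, -127.21,  303.4 ]) array([3.14, 0.  , 1.53])
[295.03  53.62]
0
(594, 726, 3)
```

View pics/w12.png

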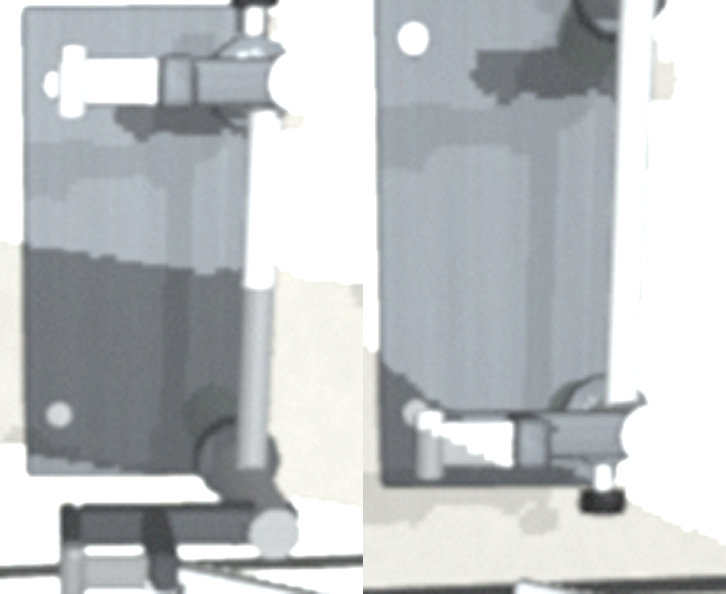

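```bash
python3 - <<'E'
from h import *
from scipy.optimize import least_squares
s1=dict(eef_pos=np.array([428.38,-25.99,301.85]),tool_rot=np.array([-3.141,.001,1.537]))
s2=dict(eef_pos=np.array([425.97,-127.21,303.4]),tool_rot=np.array([3.137,0,1.534]))
c1,c2,ct=cam('wrist',s1),cam('wrist',s2),cam('top')
def tri(*ob):
    r=least_squares(lambda p:np.hstack([proj(c,p)-q for c,q in ob]),[450,0,100]);return r.x,r.fun
L=lambda x,y:(265+x/3.3,80+y/3.3)
Q=lambda x,y:(265+(x-363)/3.3,y/3.3)
A=lambda x,y:(155+x/4,190+y/4)
print('gate r',tri((c1,L(115,572)),(c2,Q(478,442))))
print('plate FR corner z10?',tri((c1,L(28,472)),(c2,Q(383,482))))
print('screw r',tri((c1,L(58,414)),(c2,Q(414,410))))
for z in (164,176,188):
    print(z,'L hook',ray(c1,L(85,81),z),ray(c1,L(159,81),z),'R hook',ray(c1,L(82,572),z),ray(c1,L(147,572),z),'R2',ray(c2,Q(443,442),z),ray(c2,Q(515,442),z))
print('plate',ray(c1,L(25,8),10),ray(c1,L(28,472),10),ray(c2,Q(383,482),10))
E
```

```text
gate r (array([446.08, -80.7 , 166.76]), array([ 0.08,  0.  , -0.07, -0.  ]))
plate FR corner z10? (array([ 420.37, -106.41,    7.44]), array([-0.08,  0.  ,  0.08, -0.  ]))
screw r (array([432.96, -79.78,  17.4 ]), array([-0.15,  0.  ,  0.14, -0.  ]))
164 L hook [441.07  42.99 164.  ] [458.43  42.43 164.  ] R hook [437.45 -81.62 164.  ] [454.61 -82.19 164.  ] R2 [437.87 -80.61 164.  ] [455.25 -81.23 164.  ]
176 L hook [440.63  42.95 176.  ] [457.25  42.4  176.  ] R hook [437.17 -76.34 176.  ] [453.6  -76.89 176.  ] R2 [437.44 -79.7  176.  ] [454.09 -80.31 176.  ]
188 L hook [440.19  42.9  188.  ] [456.07  42.38 188.  ] R hook [436.88 -71.06 188.  ] [452.58 -71.58 188.  ] R2 [437.02 -78.8  188.  ] [452.92 -79.38 188.  ]
plate [425.78  69.37  10.  ] [ 420.54 -105.55   10.  ] [ 420.32 -106.14   10.  ]
```

```bash
python3 - <<'E'
from h import *
s=ctrl.read_state()
print(incr(s,[388,-376,290],[np.pi,0,np.deg2rad(67.1)]))
E
```

```text
[-25.15  -2.95   1.26   0.18  -0.07  20.96]
```

Request:
move_arm:
  increments:
    - [-25.1,-3,1,0.2,0,21]
    - [-25.1,-3,1,0.2,0,21]
    - [-25.1,-3,1,0.2,0,21]
    - [-25.1,-3,1,0.2,0,21]
    - [-25.1,-3,1,0.2,0,21]
    - [-25.1,-3,1,0.2,0,21]
    - [-25.1,-3,1,0.2,0,21]
    - [-25.1,-3,1,0.2,0,21]
    - [-25.1,-3,1,0.2,0,21]

```text
clock: 4.05
eef_pos: [388.0, -373.1, 291.5]
tool_rot: [-3.138, -0.001, 1.175]
force: [-0.1, 0.8, -0.3]
width: 85.3
```

```bash
python3 - <<'E'
from h import *
s=ctrl.read_state();print(s['clock'],repr(s['eef_pos']),repr(s['tool_rot']))
im=eyes.get_image('wrist')[:,:,::-1]
cv2.imwrite("pics/w3.png",im)
cp=cam('wrist',s); print(proj(cp,[388,-376,105]),proj(cp,[423,-292,105]),proj(cp,[352,-459,105]))
E
```

```text
4.05 array([ 388.  , -373.15,  291.45]) array([-3.14, -0.  ,  1.17])
[278.8 183. ] [278.87  83.39] [277.47 268.62]
```

View pics/w3.png

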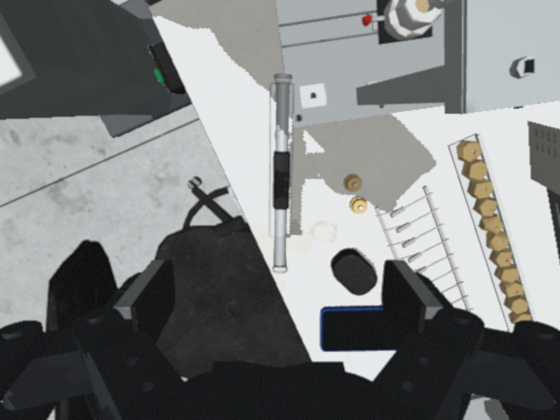

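```bash
python3 - <<'E'
from h import *
im=cv2.imread('pics/w3.png');g=im.max(2)
m=(g<60).astype(np.uint8);m[:140]=0;m[222:]=0;m[:,:262]=0;m[:,302:]=0
n,l,st,c=cv2.connectedComponentsWithStats(m);print(st,c)
k=1+st[1:,4].argmax();(cx,cy),(w,h),a=cv2.minAreaRect(np.argwhere(l==k)[:,::-1].astype(np.float32));print(cx,cy,w,h,a)
s=ctrl.read_state();cp=cam('wrist',s)
b=(l==k);r=np.where(b.any(1))[0];print(r.min(),r.max(),[ (i,np.where(b[i])[0][[0,-1]]) for i in range(r.min(),r.max(),8)])
for v in (r.min()+3,cy,r.max()-3): print(ray(cp,(np.where(b[int(v)])[0].mean(),v),114))
p1,p2=ray(cp,(283,77),108),ray(cp,(280,270),108);print(p1,p2,np.rad2deg(np.arctan2(p1[1]-p2[1],p1[0]-p2[0])),np.linalg.norm(p1-p2))
E
```

```text
[[     0      0    560    420 234415]
 [   274    152     16     57    785]] [[279.49 209.6 ]
 [281.12 179.82]]
281.1658020019531 179.8601837158203 14.121685028076172 56.132083892822266 1.847610354423523
152 208 [(152, array([275, 288])), (160, array([275, 288])), (168, array([275, 288])), (176, array([275, 288])), (184, array([274, 288])), (192, array([274, 287])), (200, array([274, 287]))]
[ 400.91 -351.3   114.  ]
[ 392.02 -372.79  114.  ]
[ 381.79 -395.02  114.  ]
[ 428.17 -289.03  108.  ] [ 354.12 -460.46  108.  ] 66.63853370764399 186.7436244318778
```

```bash
python3 - <<'E'
from h import *
s=ctrl.read_state()
print(incr(s,[390.5,-374.5,86],[np.pi,0,np.deg2rad(66.5)]))
E
```

```text
[-0.01  0.35 20.55 -0.18 -0.03  0.79]
```

Request:
move_arm:
  increments:
    - [0,0.3,4,0,0,0.8]
    - [0,0.3,8,0,0,0.8]
    - [0,0.3,12,0,0,0.8]
    - [0,0.3,15,0,0,0.8]
    - [0,0.3,18,0,0,0.8]
    - [0,0.3,20.5,0,0,0.8]
    - [0,0.3,20.5,0,0,0.8]
    - [0,0.3,20.5,0,0,0.8]

```text
clock: 4.9
eef_pos: [389.0, -376.1, 86.8]
tool_rot: [-3.138, 0.001, 1.158]
force: [1.2, -0.6, 0.2]
width: 85.6
```

```bash
python3 - <<'E'
from h import *
for i in range(3):
    s=ctrl.read_state();print(s['clock'],s['eef_pos'],s['tool_rot'],s['force'],s['width'])
    eyes.get_image('side')
print(incr(s,[390.5,-374.5,86],[np.pi,0,np.deg2rad(66.5)]))
E
```

```text
4.9 [ 389.04 -376.07   86.78] [-3.14  0.    1.16] [ 1.23 -0.57  0.21] 85.63848039878792
4.95 [ 389.36 -376.74   87.46] [-3.14  0.    1.16] [ 0.69 -0.09  0.05] 85.27609379355037
5.0 [ 389.48 -377.05   87.79] [-3.14  0.    1.16] [-0.12  1.22 -0.71] 85.36319878137489
[ 0.27 -0.01  0.18 -0.06  0.09 -0.18]
```

Request:
move_arm:
  increments:
    - [0.2,0,0.1,0,0,0]
    - [0.2,0,0.1,0,0,0]
    - [0.2,0,0.1,0,0,0]
    - [0.2,0,0.1,0,0,0]
    - [0.2,0,0.1,0,0,0]
    - [0.2,0,0.1,0,0,0]
    - [0.2,0,0.1,0,0,0]
    - [0.2,0,0.1,0,0,0]
    - [0.2,0,0.1,0,0,0]
    - [0.2,0,0.1,0,0,0]
  grip: -1

```text
clock: 6.05
eef_pos: [389.5, -375.0, 85.5]
tool_rot: [-3.139, 0.001, 1.157]
force: [1.6, -0.1, 4.4]
width: 14.9
```

Request:
move_arm:
  increments:
    - [0,0,-1,0,0,0]
    - [0,0,-2.5,0,0,0]
    - [0,0,-4.5,0,0,0]
    - [0,0,-7,0,0,0]
    - [0,0,-9.5,0,0,0]
    - [0,0,-12,0,0,0]
    - [0,0,-12.5,0,0,0]
    - [0,0,-12.5,0,0,0]
    - [0,0,-12.5,0,0,0]
    - [0,0,-12.5,0,0,0]
    - [0,0,-12.5,0,0,0]

```text
clock: 7.15
eef_pos: [389.2, -374.4, 209.2]
tool_rot: [-3.136, 0.0, 1.157]
force: [-0.4, -0.2, -3.4]
width: 15.1
```

```bash
python3 - <<'E'
from h import *
s=ctrl.read_state();print(s['clock'],s['eef_pos'],s['tool_rot'],s['force'],s['torque'],s['width'],s['qpos'])
print(incr(s,[403,-20,212],[np.pi,0,np.deg2rad(88.3)]))
E
```

```text
7.15 [ 389.17 -374.36  209.2 ] [-3.14  0.    1.16] [-0.37 -0.18 -3.42] [-0.03  0.02 -0.01] 15.141847727974463 [ 0.28  0.59  0.67  1.86 -0.47  0.87  0.77]
[ 33.   -13.    -0.22  -0.32  -0.05 -22.03]
```

Request:
move_arm:
  increments:
    - [1.5,-0.6,0,0,0,-1]
    - [4.5,-1.8,0,0,0,-3]
    - [8,-3.2,0,0,0,-5.3]
    - [11.5,-4.5,0,0,0,-7.7]
    - [15,-5.9,0,0,0,-10]
    - [18.5,-7.3,0,0,0,-12.4]
    - [22,-8.7,0,0,0,-14.7]
    - [25.5,-10,0,0,0,-17]
    - [29,-11.4,0,0,0,-19.3]
    - [31.5,-12.4,0,-0.3,0,-21]
    - [33,-13,0,-0.3,0,-22]
    - [33,-13,0,-0.3,0,-22]
    - [33,-13,0,-0.3,0,-22]
    - [33,-13,0,-0.3,0,-22]
    - [33,-13,0,-0.3,0,-22]

```text
clock: 8.65
eef_pos: [403.3, -21.3, 210.6]
tool_rot: [3.14, 0.001, 1.539]
force: [-0.1, 0.1, -3.0]
width: 15.2
```

```bash
python3 - <<'E'
from h import *
s=ctrl.read_state();print(s['clock'],s['eef_pos'],s['tool_rot'],s['force'],s['torque'],s['width'],s['qpos'])
im=eyes.get_image('wrist')[:,:,::-1]
cv2.imwrite("pics/w4.png",im)
cv2.imwrite("pics/s4.png",eyes.get_image('side')[:,:,::-1])
cv2.imwrite("pics/t4.png",eyes.get_image('top')[:,:,::-1])
cp=cam('wrist',s); print(proj(cp,[449,42,167]),proj(cp,[445,-82,167]))
E
```

```text
8.65 [403.34 -21.31 210.55] [3.14 0.   1.54] [-0.08  0.12 -3.01] [-0.04  0.02  0.03] 15.232395225317351 [-0.49  0.38  0.64  2.2  -0.36  0.67  0.37]
[361.23 113.  ] [347.89 321.67]
```

View pics/w4.png

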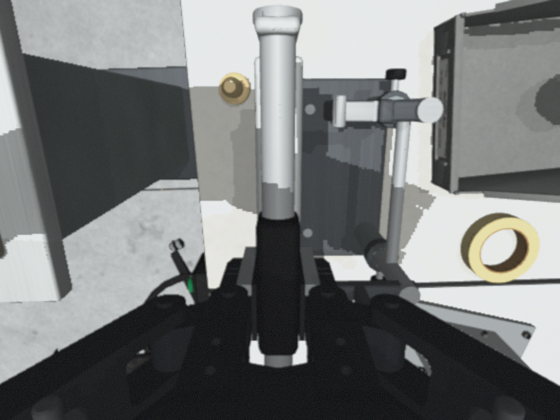

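```bash
python3 - <<'E'
from h import *
w=cv2.imread('pics/w4.png')[85:135,320:445]; s=cv2.imread('pics/s4.png')[130:260,170:320]
o=np.zeros((590,800,3),np.uint8)
a=cv2.resize(w,None,fx=6,fy=6,interpolation=cv2.INTER_CUBIC);b=cv2.resize(s,None,fx=2.2,fy=2.2,interpolation=cv2.INTER_CUBIC)
o[:300,:750]=a;o[302:302+b.shape[0],:b.shape[1]]=b
t=cv2.imread('pics/t4.png')[185:255,155:255];c=cv2.resize(t,None,fx=4,fy=4,interpolation=cv2.INTER_CUBIC);o[302:582,380:780]=c
cv2.imwrite('pics/c4.png',cv2.convertScaleAbs(o,alpha=1.4,beta=15))
E
```

```text
(no output)
```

View pics/c4.png

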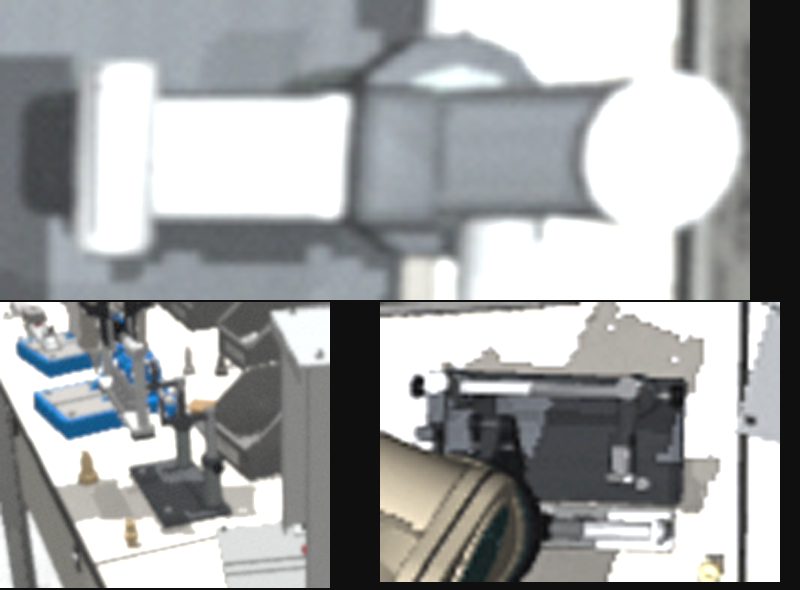

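```bash
python3 - <<'E'
from h import *
s=ctrl.read_state();cp=cam('wrist',s);print(s['eef_pos'],s['tool_rot'])
for z in (160,164,168,172):
    a,b=ray(cp,(345.3,111),z),ray(cp,(379.2,111),z);print(z,a,b,b[0]-a[0])
# rod relative to TCP
for v in (60,180): print('rod',ray(cp,(277.5,v),230))
E
```

```text
[403.42 -21.03 210.51] [3.14 0.   1.54]
160 [442.09  43.44 160.  ] [460.29  42.88 160.  ] 18.197186385316456
164 [441.33  43.51 164.  ] [459.15  42.96 164.  ] 17.820914815911806
168 [440.58  43.58 168.  ] [458.02  43.04 168.  ] 17.444643246507155
172 [439.82  43.65 172.  ] [456.89  43.12 172.  ] 17.06837167710256
rod [406.12  61.6  230.  ]
rod [404.88  21.33 230.  ]
```

Request:
move_arm:
  increments:
    - [0,0,0.7,0,0,0]
    - [0,0,1.7,0,0,0]
    - [0,0,2.7,0,0,0]
    - [0,0,3.5,0,0,0]
    - [0.2,0,3.5,0,0,0]
    - [0.2,0.5,3.5,0,0,0]
    - [0.2,1.2,3.5,0,0,0]
    - [0.2,1.9,3.5,0,0,0]
    - [0.2,2.6,3.5,0,0,0]
    - [0.2,3.3,3.5,0,0,0]
    - [0.2,4,3.5,0,0,0]
    - [0.2,4.5,3.5,0,0,0]
    - [0.2,4.5,3.5,0,0,0]
    - [0.2,4.5,3.5,0,0,0]
    - [0.2,4.5,3.5,0,0,0]
    - [0.2,4.5,3.5,0,0,0]

```text
clock: 10.4
eef_pos: [448.2, -19.7, 175.6]
tool_rot: [3.14, 0.0, 1.541]
force: [1.1, 0.1, -2.3]
width: 15.2
```

```bash
python3 - <<'E'
from h import *
s=ctrl.read_state();print(s['clock'],s['eef_pos'],s['tool_rot'],s['force'],s['torque'],s['width'])
im=eyes.get_image('wrist')[:,:,::-1]
s=eyes.get_image('side')[110:260,170:320,::-1]
cv2.imwrite("pics/w5.png",im)
o=np.zeros((600,800,3),np.uint8)
a=cv2.resize(im[60:200,200:400],None,fx=4,fy=4)[:560];b=cv2.resize(s,None,fx=2,fy=2)
o=np.zeros((600,800,3),np.uint8);o[:,:]=0
a=cv2.resize(im[60:200,220:345],None,fx=4,fy=4,interpolation=cv2.INTER_CUBIC)
o[:a.shape[0],:a.shape[1]]=a;o[:300,500:800]=b
cv2.imwrite('pics/c5.png',cv2.convertScaleAbs(o,alpha=1.3,beta=10))
E
```

```text
10.4 [448.17 -19.72 175.57] [3.14 0.   1.54] [ 1.14  0.14 -2.32] [-0.03 -0.01 -0.01] 15.226515293429294
```

View pics/c5.png

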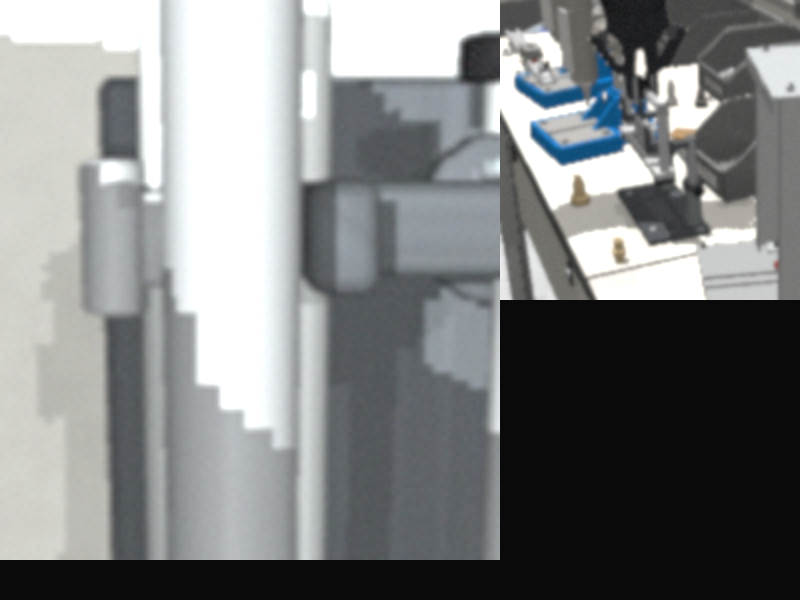

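Request:
move_arm:
  increments:
    - [0,-0.05,0.6,0,0,0]
    - [0,-0.05,1.2,0,0,0]
    - [0,-0.05,1.6,0,0,0]
    - [0,-0.05,1.8,0,0,0]
    - [0,-0.05,1.8,0,0,0]
    - [0,-0.05,1.8,0,0,0]

```text
clock: 11.1
eef_pos: [448.1, -19.9, 157.5]
tool_rot: [3.14, 0.0, 1.541]
force: [-1.3, 0.2, -2.6]
width: 15.2
```

Request:
move_arm:
  increments:
    - [0,0,0.15,0,0,0]
    - [0,0,0.3,0,0,0]
    - [0,0,0.45,0,0,0]
    - [0,0,0.45,0,0,0]
    - [0,0,0.45,0,0,0]

```text
clock: 11.6
eef_pos: [448.1, -19.8, 153.0]
tool_rot: [3.14, 0.0, 1.541]
force: [0.4, 0.0, -3.4]
width: 14.9
```

Request:
move_arm:
  increments:
    - [0,0,0.15,0,0,0]
    - [0,0,0.3,0,0,0]
    - [0,0,0.4,0,0,0]
    - [0,0,0.4,0,0,0]

```text
clock: 12.0
eef_pos: [448.3, -19.8, 149.3]
tool_rot: [3.139, 0.0, 1.541]
force: [-1.0, -0.0, 4.9]
width: 15.1
```

Request:
move_arm:
  increments:
    - [0,0,0.15,0,0,0]
    - [0,0,0.3,0,0,0]
    - [0,0,0.4,0,0,0]
    - [0,0,0.4,0,0,0]

```text
clock: 12.4
eef_pos: [449.6, -20.0, 145.6]
tool_rot: [3.137, 0.001, 1.541]
force: [1.1, 0.4, 5.0]
width: 14.8
```

Request:
move_arm:
  increments:
    - [0,0,0.15,0,0,0]
    - [0,0,0.3,0,0,0]
    - [0,0,0.4,0,0,0]
    - [0,0,0.4,0,0,0]

```text
clock: 12.8
eef_pos: [450.3, -20.1, 141.7]
tool_rot: [3.136, 0.001, 1.541]
force: [2.1, -0.1, 5.0]
width: 14.9
```

Request:
move_arm:
  increments:
    - [0,-0.1,0.15,0,0,0]
    - [0,-0.1,0.3,0,0,0]
    - [0,-0.1,0.4,0,0,0]
    - [0,-0.1,0.4,0,0,0]

```text
clock: 13.2
eef_pos: [449.5, -20.2, 137.5]
tool_rot: [3.135, 0.001, 1.541]
force: [5.6, 0.4, 2.6]
width: 15.0
```

Request:
move_arm:
  increments:
    - [0,0,0.15,0,0,0]
    - [0,0,0.3,0,0,0]
    - [0,0,0.4,0,0,0]
    - [0,0,0.4,0,0,0]

```text
clock: 13.6
eef_pos: [448.8, -20.0, 133.2]
tool_rot: [3.137, 0.001, 1.541]
force: [4.7, -1.0, 1.0]
width: 14.8
```

Request:
move_arm:
  increments:
    - [0,0,0.15,0,0,0]
    - [0,0,0.3,0,0,0]
    - [0,0,0.4,0,0,0]
    - [0,0,0.4,0,0,0]

```text
clock: 14.0
eef_pos: [448.2, -19.9, 128.9]
tool_rot: [3.138, 0.001, 1.541]
force: [5.3, -0.1, -1.1]
width: 15.1
```

Through most of the gate travel; approaching the seat, smaller steps.

Request:
move_arm:
  increments:
    - [0,0,0.1,0,0,0]
    - [0,0,0.2,0,0,0]
    - [0,0,0.3,0,0,0]
    - [0,0,0.3,0,0,0]

```text
clock: 14.4
eef_pos: [447.5, -19.8, 125.5]
tool_rot: [3.139, 0.001, 1.541]
force: [6.5, 0.2, -4.4]
width: 14.9
```

Request:
move_arm:
  increments:
    - [0,0,0.1,0,0,0]
    - [0,0,0.2,0,0,0]
    - [0,0,0.2,0,0,0]

```text
clock: 14.7
eef_pos: [444.3, -19.3, 123.0]
tool_rot: [-3.137, -0.0, 1.541]
force: [-1.1, 0.3, -3.4]
width: 15.2
```

Request:
move_arm:
  increments:
    - [0,0.1,0,0,0,0]
    - [0,0.1,0,0,0,0]

```text
clock: 14.9
eef_pos: [447.1, -19.7, 123.7]
tool_rot: [-3.141, 0.0, 1.541]
force: [0.2, -0.2, -3.6]
width: 15.2
```

Request:
move_arm:
  increments:
    - [0,0,0.1,0,0,0]
    - [0,0,0.1,0,0,0]

```text
clock: 15.1
eef_pos: [447.8, -19.7, 122.9]
tool_rot: [3.141, 0.0, 1.541]
force: [-0.4, -0.3, -3.4]
width: 14.9
```

Request:
move_arm:
  increments:
    - [0,0,0.1,0,0,0]
    - [0,0,0.1,0,0,0]

```text
clock: 15.3
eef_pos: [448.0, -19.8, 122.0]
tool_rot: [3.14, 0.0, 1.541]
force: [-0.9, 1.0, -3.9]
width: 15.3
```

Request:
move_arm:
  increments:
    - [0,0,0.1,0,0,0]
    - [0,0,0.1,0,0,0]

```text
clock: 15.5
eef_pos: [448.2, -19.8, 121.1]
tool_rot: [3.14, 0.0, 1.541]
force: [-0.6, -0.2, -1.4]
width: 14.7
```

Request:
move_arm:
  increments:
    - [0,0,0.05,0,0,0]
    - [0,0,0.05,0,0,0]

```text
clock: 15.7
eef_pos: [448.2, -19.8, 120.8]
tool_rot: [3.14, 0.0, 1.541]
force: [-1.1, -0.0, 3.1]
width: 14.9
```

Request:
move_arm:
  increments:
    - [0,0,0.05,0,0,0]
    - [0,0,0.05,0,0,0]
    - [0,0,0.05,0,0,0]

```text
clock: 16.0
eef_pos: [448.2, -19.8, 120.5]
tool_rot: [3.14, -0.0, 1.541]
force: [-1.1, 1.1, 5.7]
width: 15.1
```

Request:
move_arm:
  increments:
    - [0,0,0.05,0,0,0]
    - [0,0,0.05,0,0,0]
    - [0,0,0.05,0,0,0]
    - [0,0,0.05,0,0,0]
    - [0,0,0.05,0,0,0]
    - [0,0,0.05,0,0,0]

```text
clock: 16.6
eef_pos: [448.2, -19.8, 120.2]
tool_rot: [3.139, -0.0, 1.541]
force: [-1.9, -0.1, 8.6]
width: 15.3
```

```bash
python3 - <<'E'
from h import *
im=eyes.get_image('wrist')[:,:,::-1]
f=[]
for i in range(4):
    s=ctrl.read_state();f.append(s['force']);t=eyes.get_image('top' if i else 'side')[:,:,::-1]
    if i==0: sd=t
print(s['clock'],s['eef_pos'],s['tool_rot'],np.mean(f,0),s['torque'])
a=cv2.resize(im[40:230,200:400],None,fx=2.2,fy=2.2,interpolation=cv2.INTER_CUBIC)
b=cv2.resize(sd[120:240,190:290],None,fx=3.4,fy=3.4,interpolation=cv2.INTER_CUBIC)
o=np.zeros((600,800,3),np.uint8);o[:a.shape[0],:a.shape[1]]=a;o[:b.shape[0],450:450+b.shape[1]]=b
cv2.imwrite('pics/c6.png',cv2.convertScaleAbs(o,alpha=1.3,beta=10))
E
```

```text
16.8 [448.21 -19.79 120.15] [ 3.14 -0.    1.54] [-1.98  0.42  8.47] [ 0.01  0.5  -0.  ]
```

View pics/c6.png

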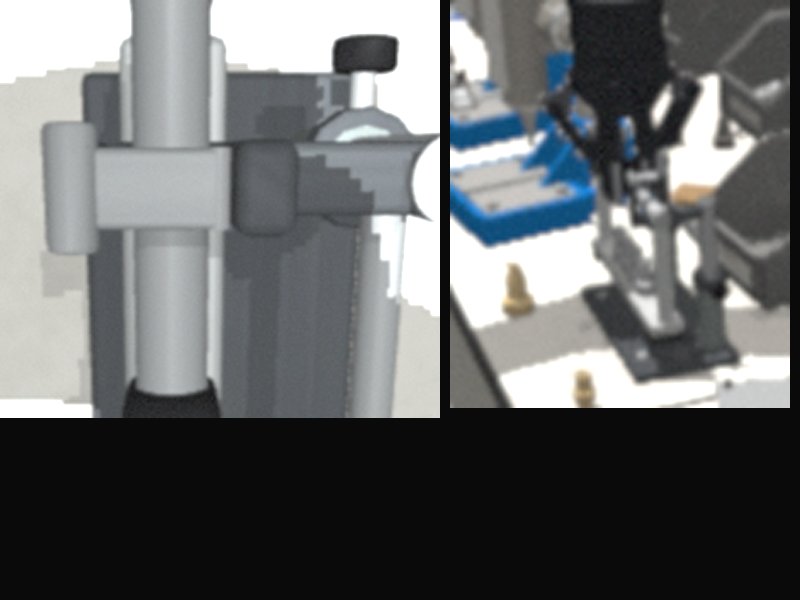

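Request:
move_arm:
  increments:
    - [0,0,0,0,0,0]
    - [0,0,-0.05,0,0,0]
    - [0,0,-0.1,0,0,0]
    - [0,0,-0.12,0,0,0]
    - [0,0,-0.12,0,0,0]

```text
clock: 17.35
eef_pos: [448.2, -19.8, 120.8]
tool_rot: [3.14, 0.0, 1.541]
force: [-0.7, 0.8, 3.2]
width: 15.4
```

Request:
move_arm:
  increments:
    - [0,0,0,0,0,0]
    - [0,0,0,0,0,0]
    - [0,0,0,0,0,0]
    - [0,0,0,0,0,0]
    - [0,0,0,0,0,0]
    - [0,0,0,0,0,0]
  grip: 0.2

```text
clock: 17.95
eef_pos: [448.2, -19.8, 120.8]
tool_rot: [3.14, 0.0, 1.541]
force: [0.8, 1.4, -0.0]
width: 51.4
```

Request:
move_arm:
  increments:
    - [0,0,-1,0,0,0]
    - [0,0,-3,0,0,0]
    - [0,0,-6,0,0,0]
    - [0,0,-10,0,0,0]
    - [0,0,-14,0,0,0]
    - [0,0,-18,0,0,0]
    - [-5,-2,-18,0,0,0]
    - [-10,-2,-18,0,0,0]
    - [-10,-2,-18,0,0,0]
    - [-10,-2,-18,0,0,0]

```text
clock: 18.95
eef_pos: [424.3, -120.6, 301.5]
tool_rot: [3.139, 0.0, 1.536]
force: [-0.1, 0.7, 0.3]
width: 51.0
```

```bash
python3 - <<'E'
from h import *
s=ctrl.read_state();print(s['clock'],s['eef_pos'],s['force'])
im=eyes.get_image('wrist')[:,:,::-1];sd=eyes.get_image('side')[:,:,::-1]
a=cv2.resize(im[0:190,210:390],None,fx=3.1,fy=3.1,interpolation=cv2.INTER_CUBIC)
b=cv2.resize(sd[150:240,200:275],None,fx=3,fy=3,interpolation=cv2.INTER_CUBIC)
o=np.zeros((600,800,3),np.uint8);o[:a.shape[0],:a.shape[1]]=a;o[:b.shape[0],570:570+b.shape[1]]=b
cv2.imwrite('pics/c7.png',cv2.convertScaleAbs(o,alpha=1.3,beta=10))
E
```

```text
18.95 [ 424.35 -120.56  301.49] [-0.06  0.75  0.25]
```

View pics/c7.png

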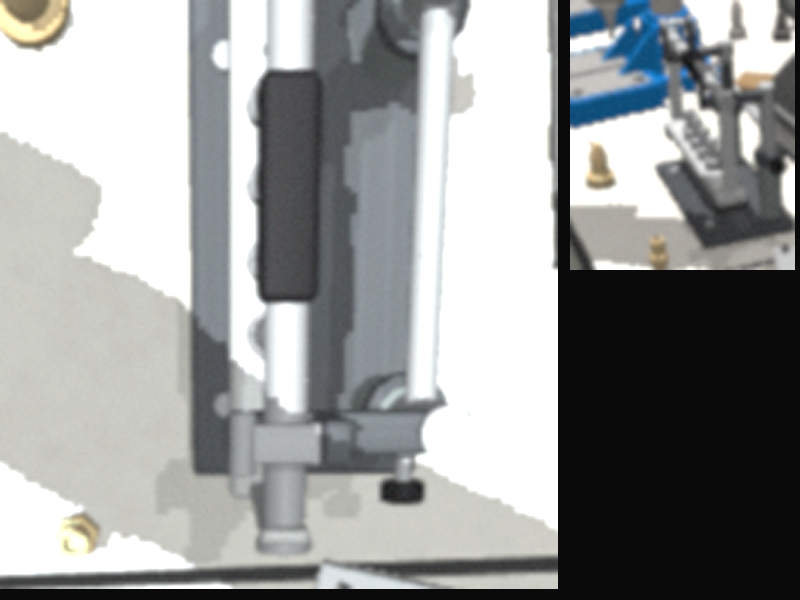

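```bash
python3 -c "
from cell import ctrl
print(ctrl.finish_job())"
```

```text
the job is handed in; nothing more can be done
None
```

The punch rack is hanging by its rod in both hooks of the stand with both gates shut, and I handed the job in at about 19 s of the 64 s allowed. No verdict was reported.

- **Gates and seat:** I brought the rack in from the front and pushed the rod down through both gates. The push peaked at about 8 N in the readings. The rod bottomed at about 140 mm above the bench.
- **Pressing home:** I held the rack down for about 0.8 s. The wrist force was about 8.5 N, or about 11.7 N on the stand once the rack's 3.2 N weight is added. The highest stand load I saw was about 12 N. The roll torque was near zero, so both ends carried the load equally.
- **Release and last checks:** After release the wrist force was about zero. The pictures show the left gate shut over the rod (while still held) and the right gate shut over it (after release). The rod is parallel to the stand and the rack hangs upright. The arm is well clear of everything.
- **Bystanders:** The tool and rack paths stayed clear of the small parts, but I did not measure their positions again at the end.
- **Disagreement:** The top and wrist cameras differed by about 3 mm in position. I used the wrist view, because it showed the rod centred between the fingers. The rod moved about 2 mm in x under the gate springs and came back once they snapped shut.

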